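Restock the missing stain from the supply crate

ROBOT

A 6-joint arm with a two-finger parallel gripper is mounted at the origin on the work surface. World frame = base frame: x ahead of the robot, y to its left, z up, the work surface at z = 0. Lengths are in m, angles in rad, forces in N, time in s.
With the tool pointing down it reaches from about 0.425 to 0.925 m from the base axis. Payload 12.5 kg.
Tool frame: the origin (TCP) lies at the very end of the fingers, on their centre line; the grasp point (between the pads) lies 19 mm behind it; z points along the fingers, y is the line along which they close (so a half turn about z gives the same grasp; the last joint's range is limited). The gripper opens to 85 mm and grips with 20 to 120 N. Pads are 22 mm wide; open, the fingers measure 114 mm over their backs; the gripper's body (76 mm by 85 mm) begins 54 mm behind the grasp point. The pads swing forward as they close: fully open they stand 13 mm farther back than shut.
Start: joints at [-1.428, 0.491, 1.559, -0, 1.092, -0.106], TCP at [0.154, -0.606, 0.194] pointing down, gripper open.
Joint ranges: [-3.1, 3.1], [-0.84, 2.19], [0.05, 2.79], [-1.13, 4.28], [0.06, 2.93], [-2.69, 2.69]. Speed limits (rad/s): [2.22, 2.22, 2.79, 3.14, 3.14, 3.14].

INTERFACE

Orientations are given as [roll, pitch, yaw] about the fixed x, y, z axes, in that order (R = Rz(yaw) Ry(pitch) Rx(roll)).
In Python, from workcell import bot gives the robot as it stands. The module is installed in compiled form; this text tells all that it offers.
- The arm moves only by the tool step_arm, never from a script. Its argument "rows" is a list of rows, each a list of 5 numbers: the opening, from -1 (shut) to 1 (fully open), then the shift along the tool's x, y, z scaled (see below), then the turn about the tool's z scaled (see below). In form: [[hand, tx, ty, tz, roll], ...]. A call has 1 to 5 rows; each row shifts and turns the commanded pose from where the row before left it, along the tool's axes as they then stand; what a row does not reach is not made up. The controller multiplies each number of a shift by 40 mm and each number of a turn by 5 degrees. A row lasts 1/10 s, in which the tool goes at most 50 mm and 8.59 degrees, less where a joint would pass 70% of its speed; a pose out of reach is approached as far as the arm can. A call with a number of a shift or a turn outside -1 to 1 is refused whole. A call with a gripper value outside its range is refused whole. The fingers move at their own pace and stop on an object; the grip force is fixed at half the most. Time passes only in rows, so rows that do not move let the fingers close. It gives the time, the measured TCP pose, the force, the opening and the grip force at its end, in the units of the state.
- bot.observe(): the state, without advancing time (a new reading comes with each control period).
- bot.camera(name): name is "scene" or "side" or "wrist"; returns (picture, depth): 480x640x3 uint8, red, green, blue; 480x640 float32, m along the optical axis (not along the pixel's ray), 0 where there is no reading.
- bot.camera_model(name): a dict with "camera_matrix" (3x3 intrinsics, pixels), "R" (3x3) and "t" (3): a world point X has camera coordinates R X + t; the wrist camera has in their place "T_tool_cam" (4x4, takes a point from camera to tool coordinates, whose origin is the TCP and whose axes are the flange's). Camera axes: x right, y down, z forward; pixel columns grow to the right and rows downward; lengths in m; the calibration is good to about 2 mm. A picture is of the moment at which its call begins: read the wrist's pose just before it. camera_model takes no time and is no camera call.
- bot.finish_job(): hands the job in; it is judged then, once.
Trained networks look in the newest picture that a camera, given by its name, has taken for a name from the list of things; names that differ only in an ending like _2 or _b are one class to them, and where a whole thing is asked for, a point or a joint stands for the part that bears it (a point fixed in the world has none). Each returns a list of dicts, best first, with "p" (0 to 1); they miss things now and then, are a little off and sometimes report something else, mostly with a low value. They report only what shows in the picture. A call takes as long as a camera call. They do not tell look-alikes from the thing itself.
- bot.boxes_of(camera, target): "point" ([column, row] in pixels, amid what is visible of it).
The state is a dict: "time_s": time; "joint_positions": joint angles; "dq": joint speeds; "tau": joint torques, N m; "eef_pos": TCP position; "orientation": TCP orientation; "wrist_force": force on the tool from outside, world axes, zero at the start; "torque": the same for the moment, N m; "width": finger opening in m; "grasp_force": force on a finger pad.
Only numpy, scipy, OpenCV 4.12 (cv2) and the standard library are available. Lean on these libraries where they do the work, as an engineer would, in place of code of your own. Each camera call takes 0.05 s, during which the arm holds its last target. There are 200 camera calls.

TASK

One of the three stain colours (red, green, blue) is missing from the caddy: its used-up bottle stands in the steel discard pan. Take the fresh bottle of that colour from where it leans in the grey supply crate and stand it upright in the caddy's empty bay, gently: feel it settle on the bay's height plate, which may sit higher or lower each time, before you let go. Leave the other fresh bottles and the odds and ends in the crate, and do not disturb anything else on the bench.

Things in the scene. Friction and masses are not known exactly. Their poses are not given: they have to be found in the camera images.
- fresh_red: fresh bottle: square amber bottle, red round cap and label band, 100 to 170 g: body 34 x 34 x 62 mm, cap 24 mm across, 71 to 95 mm above the base; origin at the centre of its underside, z along its axis to the cap, x, y square to its sides. Starts in the crate, leaning 33 degrees on the near (-x) wall, cap over it towards the robot; the three stand 86 mm apart, colours in any order
- fresh_green: fresh bottle: square amber bottle, green round cap and label band, 100 to 170 g: body 34 x 34 x 62 mm, cap 24 mm across, 71 to 95 mm above the base; origin at the centre of its underside, z along its axis to the cap, x, y square to its sides. Starts in the crate, leaning 33 degrees on the near (-x) wall, cap over it towards the robot; the three stand 86 mm apart, colours in any order
- fresh_blue: fresh bottle: square amber bottle, blue round cap and label band, 100 to 170 g: body 34 x 34 x 62 mm, cap 24 mm across, 71 to 95 mm above the base; origin at the centre of its underside, z along its axis to the cap, x, y square to its sides. Starts in the crate, leaning 33 degrees on the near (-x) wall, cap over it towards the robot; the three stand 86 mm apart, colours in any order
- used_red: bottle in use: square amber bottle, red round cap and label band, 100 g: body 34 x 34 x 62 mm, cap 24 mm across, 71 to 95 mm above the base; origin at the centre of its underside, z along its axis to the cap, x, y square to its sides. It starts upright, either in the caddy or, if used up, in the discard pan (within 70 mm of the pan's centre)
- used_green: bottle in use: square amber bottle, green round cap and label band, 100 g: body 34 x 34 x 62 mm, cap 24 mm across, 71 to 95 mm above the base; origin at the centre of its underside, z along its axis to the cap, x, y square to its sides. It starts upright, either in the caddy or, if used up, in the discard pan (within 70 mm of the pan's centre)
- used_blue: bottle in use: square amber bottle, blue round cap and label band, 100 g: body 34 x 34 x 62 mm, cap 24 mm across, 71 to 95 mm above the base; origin at the centre of its underside, z along its axis to the cap, x, y square to its sides. It starts upright, either in the caddy or, if used up, in the discard pan (within 70 mm of the pan's centre)
- crate: grey open crate, fixed, 180 (x) x 300 (y) x 55 mm high, walls and floor 5 mm; origin at the centre of its underside; its -x long wall faces the robot
- caddy: black caddy, fixed, 60 (x) x 196 (y) mm, 36 mm high, walls and floor 4 mm, with three bays in a row along its y, 64 mm apart; origin at the centre of its underside; bays at y = 0 and y = +64 mm are taken, the one at y = -64 mm is empty
- empty_bay (a point): centre of the empty bay's fixed floor, 4 mm above the table. A white rubber-sprung height plate in the bay has its top 2 to 20 mm above this point: not reported, to be felt; it yields 5 N per mm for 4 mm. The bay is 52 mm (caddy x) by 60 mm (caddy y) inside, its rim 36 mm above the table; axes as the caddy's
- discard_pan: shallow steel pan, fixed, 130 (x) x 170 (y) x 25 mm, holding the used-up bottle; origin at the centre of its underside
- crate_pot_a: white-lidded specimen pot standing in the crate, 50 mm across, 46 mm high; origin at the centre of its underside
- crate_pot_b: orange-lidded specimen pot standing in the crate between two fresh bottles, 36 mm across, 40 mm high; origin at the centre of its underside
- mailer_a: flat white slide mailer lying in the crate, 82 x 30 x 11 mm; origin at the centre of its underside
- mailer_b: a second slide mailer, same size, lying between two fresh bottles; origin at the centre of its underside
- buffer_bottle: white square bottle with a grey cap lying in the crate, 94 mm long (x), 34 mm wide and high; origin below its middle
- mountant: amber round bottle with a white cap, 52 mm across, 105 mm high; origin at the centre of its underside
- pot_yellow: white specimen pot with a yellow lid, 68 mm across, 62 mm high; origin at the centre of its underside
- pot_white: white specimen pot with a white lid, 68 mm across, 58 mm high; origin at the centre of its underside
Mind the look-alikes: they are no part of the job. What is shaped like the fresh_green but purple is not meant.

How it is judged:
By the outcome, as a careful person would: the job done as asked, in the order asked, and still so for the second after the job is handed in, with the robot touching nothing.
It also fails if it takes over 42 s, if anything falls off the work surface, if the arm or the gripper's body presses on something with over 40 N, if the wrist force passes 120 N, or if a joint passes its speed limit or range.

## Working session

There is one attempt and no reset: what is moved stays moved. The work goes in short steps, Python scripts to look and compute and a tool call to move; the robot and the scene stay as the last step left them, time stands still between calls to the robot, and variables do not carry over. Pictures are saved under pics/ and viewed, at most 10 in all, crops included, and the job is handed in when it is done.

Besides the shell and the picture viewer there is one more tool, called as name(argument=value, ...) on one line, values as JSON. step_arm: Moves the arm, as the interface text tells. Shifts and turns lie within -1 to 1; 1 stands for 40 mm of shift or 5 degrees of turn. Its arguments: {"type":"object","properties":{"rows":{"type":"array","items":{"type":"array","items":{"type":"number","minimum":-1,"maximum":1}}}},"required":["rows"]}

```bash
mkdir -p pics
cat > h.py <<'E'
import numpy as np, cv2
from workcell import bot
from scipy.spatial.transform import Rotation as Ro
def cam(n):
    s=bot.observe(); p,d=bot.camera(n); m=bot.camera_model(n)
    K=np.array(m["camera_matrix"])
    if n=="wrist":
        T=np.eye(4); T[:3,:3]=Ro.from_euler('xyz',s["orientation"]).as_matrix(); T[:3,3]=s["eef_pos"]
        T=T@np.array(m["T_tool_cam"])
    else:
        T=np.eye(4); R=np.array(m["R"]); T[:3,:3]=R.T; T[:3,3]=-R.T@np.array(m["t"])
    return p,d,K,T
def cloud(d,K,T):
    v,u=np.mgrid[:d.shape[0],:d.shape[1]]
    P=np.stack([(u-K[0,2])/K[0,0]*d,(v-K[1,2])/K[1,1]*d,d],-1)
    return P@T[:3,:3].T+T[:3,3]
E
python3 - <<'E'
from h import *
o=bot.observe(); print({k:np.round(v,3).tolist() for k,v in o.items()})
for n in ["scene","side","wrist"]:
    p,d,K,T=cam(n); cv2.imwrite(f"pics/{n}0.png",p[:,:,::-1]); np.savez(f"{n}0.npz",p=p,d=d,K=K,T=T)
    print(n,np.round(T,3).tolist(),K[0,0])
    C=cloud(d,K,T)
    for t in ["fresh_red","fresh_green","fresh_blue","used_red","used_green","used_blue","caddy","crate","discard_pan","empty_bay"]:
        try:
            for b in bot.boxes_of(n,t)[:4]:
                u,v=np.round(b["point"]).astype(int); print(n,t,round(b["p"],2),u,v,np.round(C[v,u],3) if d[v,u]>0 else None)
        except Exception as e: print(t,e)
print(bot.observe()["time_s"])
E
```

```text
{'time_s': 0.0, 'joint_positions': [-1.428, 0.492, 1.559, 0.0, 1.092, -0.106], 'dq': [0.001, -0.001, 0.0, 0.001, 0.0, -0.0], 'tau': [-0.003, -61.845, -26.16, -0.0, 0.004, -0.0], 'eef_pos': [0.154, -0.605, 0.193], 'orientation': [-3.14, -0.0, 0.249], 'wrist_force': [-0.676, 0.264, 0.126], 'torque': [-0.012, -0.04, 0.016], 'grasp_force': 0.0, 'width': 0.085}
scene [[-0.173, 0.574, -0.8, 1.339], [0.985, 0.103, -0.139, 0.132], [0.003, -0.812, -0.583, 0.653], [0.0, 0.0, 0.0, 1.0]] 499.02931191400904
scene fresh_red 0.93 263 265 [ 0.623 -0.092  0.057]
scene fresh_red 0.66 230 310 [ 0.712 -0.133  0.016]
scene fresh_red 0.22 195 203 [ 0.435 -0.301  0.058]
scene fresh_green 0.82 214 181 [ 0.282 -0.313  0.03 ]
scene fresh_green 0.7 223 252 [ 0.603 -0.178  0.061]
scene fresh_blue 0.74 302 273 [ 0.64  -0.013  0.062]
scene fresh_blue 0.39 432 273 [0.535 0.232 0.012]
scene used_red 0.74 470 239 [0.485 0.3   0.07 ]
scene used_green 0.92 196 205 [ 0.434 -0.299  0.052]
scene used_blue 0.67 429 274 [0.544 0.226 0.016]
scene used_blue 0.64 451 253 [0.534 0.261 0.066]
scene caddy 0.72 433 274 [0.542 0.2
[... 623 characters left out ...]
 0.52 516 256 [ 0.218 -0.307  0.025]
side fresh_blue 0.86 302 222 [0.602 0.005 0.091]
side used_green 0.23 312 193 [ 0.719 -0.139  0.017]
side used_blue 0.81 242 319 [0.504 0.267 0.067]
side caddy 0.72 345 178 [ 0.671 -0.214  0.051]
side caddy 0.61 254 323 [0.503 0.241 0.027]
side crate 0.65 377 256 [ 0.427 -0.059  0.059]
side crate 0.59 316 208 None
side discard_pan 0.78 429 206 [ 0.476 -0.322  0.007]
side empty_bay 0.7 251 337 [0.493 0.26  0.008]
side empty_bay 0.64 191 242 [0.76  0.207 0.06 ]
wrist [[0.247, -0.916, -0.316, 0.235], [-0.969, -0.234, -0.08, -0.585], [-0.0, 0.326, -0.946, 0.374], [0.0, 0.0, 0.0, 1.0]] 364.27101568975246
wrist fresh_green 0.89 30 37 [ 0.236 -0.334  0.034]
1.65
```

View pics/scene0.png

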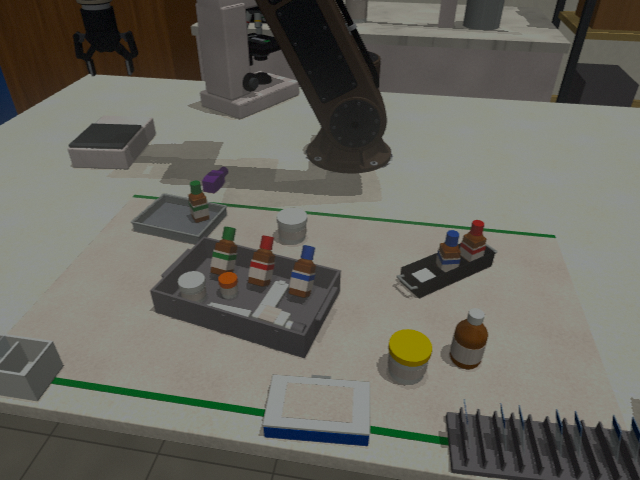

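View pics/side0.png

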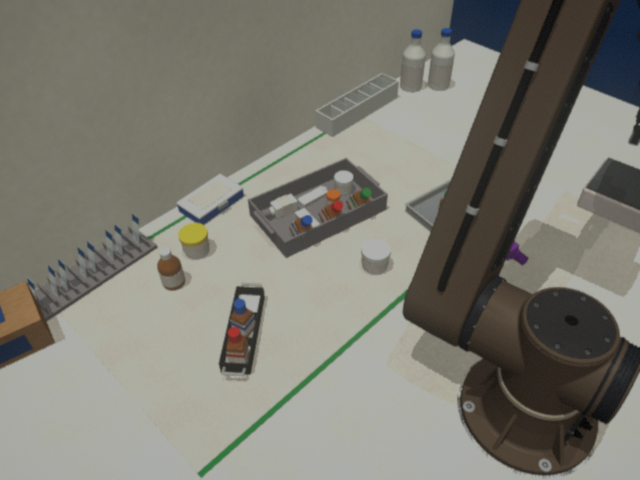

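The used-up green bottle stands in the pan (scene 198,205). The caddy holds blue (450,250) and red (475,240), with the empty bay at (424,275). Fresh green leans in the crate at (224,250) and is the target. The purple look-alike is at (215,180). Next I measure the crate, cap and caddy poses.

Run:
```python
from h import *
for n in ["scene","side"]:
    z=np.load(n+"0.npz"); p,d=z["p"],z["d"]; C=cloud(d,z["K"],z["T"]); hsv=cv2.cvtColor(p,cv2.COLOR_RGB2HSV)
    ok=d>0; X,Y,Z=C[...,0],C[...,1],C[...,2]
    tab=ok&(hsv[...,1]<90)&(hsv[...,2]>120)&(abs(Z)<.03)&(X>.4)&(X<.9)&(abs(Y)<.4)
    print(n,"table z",np.percentile(Z[tab],[10,50,90]).round(4))
    reg=ok&(X>.45)&(X<.85)&(Y>-.32)&(Y<.12)
    for nm,m in [("crate rim",reg&(Z>.051)&(Z<.058)&(hsv[...,1]<70)&(hsv[...,2]<130)),
                 ("caddy rim",ok&(X>.38)&(X<.68)&(Y>.12)&(Y<.42)&(Z>.031)&(Z<.040)&(hsv[...,2]<70))]:
        m=cv2.morphologyEx(m.astype(np.uint8),cv2.MORPH_OPEN,np.ones((2,2)))>0
        P=C[m][:,:2].astype(np.float32); r=cv2.minAreaRect(P*1000)
        print(nm,len(P),r, np.round(cv2.boxPoints(r)).tolist())
    for nm,lo,hi in [("green",45,85),("blue",100,130),("red",0,6)]:
        m=ok&(hsv[...,0]>=lo)&(hsv[...,0]<=hi)&(hsv[...,1]>120)&(hsv[...,2]>40)&(X>.35)&(X<.75)&(abs(Y)<.42)&(Z>.02)&(Z<.13)
        k,l,s,c=cv2.connectedComponentsWithStats(m.astype(np.uint8))
        for i in range(1,k):
            if s[i,4]>25:
                P=C[l==i]; print(nm,s[i].tolist(),"mean",P.mean(0).round(4),"min",np.percentile(P,3,0).round(3),"max",np.percentile(P,97,0).round(3))
```

```text
scene table z [-0.0003  0.0012  0.0028]
crate rim 1731 ((912.8648681640625, -82.79277038574219), (893.1182250976562, 337.05059814453125), 6.076870441436768) [[451.0, 38.0], [487.0, -298.0], [1375.0, -203.0], [1339.0, 132.0]]
caddy rim 520 ((862.5646362304688, 174.4008026123047), (158.2248992919922, 943.6002197265625), 75.40325164794922) [[386.0, 217.0], [1299.0, -21.0], [1339.0, 132.0], [426.0, 370.0]]
green [191, 181, 9, 5, 35] mean [ 0.4188 -0.3009  0.1013] min [ 0.41  -0.309  0.1  ] max [ 0.428 -0.292  0.103]
green [223, 227, 10, 13, 98] mean [ 0.5785 -0.1738  0.0902] min [ 0.57  -0.182  0.081] max [ 0.585 -0.167  0.099]
green [213, 252, 16, 8, 71] mean [ 0.609  -0.1818  0.0562] min [ 0.604 -0.199  0.052] max [ 0.614 -0.166  0.06 ]
blue [447, 230, 12, 17, 136] mean [0.5233 0.2599 0.0953] min [0.509 0.25  0.081] max [0.53  0.268 0.103]
blue [301, 246, 13, 14, 136] mean [ 0.6118 -0.0079  0.09  ] min [ 0.601 -0.018  0.08 ] max [0.62  0.001 0.099]
blue [442, 260, 18, 4, 57] mean [0.5338 0.2641 0.0448] min [0.529 0.249 0.04 ] max [0.539 0.279 0.05 ]
blue [291, 272, 20, 9, 90] mean [ 0.
[... 750 characters left out ...]
755126953125, 441.1771240234375), (99.89383697509766, 824.3240356445312), 54.73222351074219) [[-107.0, 638.0], [566.0, 162.0], [624.0, 244.0], [-49.0, 720.0]]
green [363, 189, 8, 7, 44] mean [ 0.563  -0.1718  0.0945] min [ 0.557 -0.181  0.088] max [ 0.569 -0.162  0.099]
blue [302, 216, 10, 9, 68] mean [ 0.5969 -0.0047  0.0936] min [ 0.588 -0.015  0.087] max [0.604 0.004 0.1  ]
blue [234, 299, 11, 11, 86] mean [0.5157 0.2612 0.1003] min [0.505 0.252 0.097] max [0.526 0.271 0.104]
red [331, 201, 12, 12, 110] mean [ 0.5825 -0.089   0.0895] min [ 0.572 -0.103  0.074] max [ 0.599 -0.08   0.102]
red [227, 327, 15, 17, 180] mean [0.4678 0.3128 0.0943] min [0.458 0.301 0.078] max [0.48  0.322 0.104]
```

step_arm(rows=[[0.4,0.99,-0.6,-0.05,0],[0.4,0.99,-0.6,-0.05,0],[0.4,0.99,-0.6,-0.05,0],[0.4,0.99,-0.6,-0.05,0],[0.4,0.99,-0.6,-0.05,0]])

```text
time_s: 2.15
eef_pos: [0.3173, -0.4393, 0.204]
orientation: [3.141, -0.0, 0.248]
wrist_force: [0.9, -0.5, 0.8]
width: 0.0596
grasp_force: 0.0
```

step_arm(rows=[[0.4,0.99,-0.6,-0.05,0],[0.4,0.99,-0.6,-0.05,0],[0.4,0.99,-0.6,-0.05,0],[0.4,0.99,-0.6,-0.05,0],[0.4,0.99,-0.6,-0.05,0]])

```text
time_s: 2.65
eef_pos: [0.4798, -0.2741, 0.214]
orientation: [3.141, -0.0, 0.249]
wrist_force: [1.0, -0.4, 0.4]
width: 0.0598
grasp_force: 0.0
```

step_arm(rows=[[0.4,0.99,-0.6,-0.05,0],[0.4,0.99,-0.6,-0.05,0],[0.4,0.99,-0.6,-0.05,0],[0.4,0,0,0,1],[0.4,0,0,0,1]])

```text
time_s: 3.15
eef_pos: [0.5768, -0.1752, 0.2194]
orientation: [-3.142, 0.0, 0.073]
wrist_force: [-0.5, -0.8, -0.5]
width: 0.0596
grasp_force: 0.0
```

step_arm(rows=[[0.4,0,0,0,1],[0.4,0,0,0,1],[0.4,0,0,0,1],[0.4,0,0,0,0],[0.4,0,0,0,0]])

```text
time_s: 3.65
eef_pos: [0.576, -0.1766, 0.2197]
orientation: [3.141, -0.0, -0.185]
wrist_force: [-0.4, 0.5, -0.2]
width: 0.06
grasp_force: 0.0
```

Run:
```python
from h import *
from scipy.optimize import least_squares
p,d,K,T=cam("wrist"); np.savez("wrist1.npz",p=p,d=d,K=K,T=T); cv2.imwrite("pics/wrist1.png",p[:,:,::-1])
for n in ["scene0","side0","wrist1"]:
    z=np.load(n+".npz"); p,d=z["p"],z["d"]; C=cloud(d,z["K"],z["T"]); hsv=cv2.cvtColor(p,cv2.COLOR_RGB2HSV); X,Y,Z=C[...,0],C[...,1],C[...,2]
    m=(d>0)&(X>.45)&(X<.9)&(Y>-.36)&(Y<.14)&(Z>.050)&(Z<.060)&(hsv[...,1]<80)&(hsv[...,2]<130)
    P=C[m][:,:2].astype(np.float32)*1000
    print(n,"crate rim",len(P)); 
    if len(P)>20: r=cv2.minAreaRect(P); print(r,np.round(cv2.boxPoints(r)).tolist())
    # near wall: top points with min crate-x
    yaw=-.2; ex=np.array([np.cos(yaw),np.sin(yaw)]); ey=np.array([-ex[1],ex[0]])
    s=P@ex; t=P@ey; 
    near=[ (np.percentile(s[(t>a)&(t<a+30)],2).round(),np.sum((t>a)&(t<a+30))) for a in range(-300,60,30) if np.sum((t>a)&(t<a+30))>8]; print("near",near)
    g=(d>0)&(hsv[...,0]>=45)&(hsv[...,0]<=85)&(hsv[...,1]>110)&(hsv[...,2]>35)&(X>.5)&(X<.66)&(Y>-.22)&(Y<-.13)&(Z>.02)&(Z<.13)
    k,l,st,c=cv2.connectedComponentsWithStats(g.astype(np.uint8))
    for i in range(1,k):
        if st[i,4]>25:
            Q=C[l==i]; print("green",st[i].tolist(),Q.mean(0).round(4),np.percentile(Q,3,0).round(3),np.percentile(Q,97,0).round(3))
```

```text
scene0 crate rim 2080
((604.7371215820312, -97.91232299804688), (321.181396484375, 315.7461853027344), 78.59436798095703) [[418.0, -224.0], [728.0, -287.0], [791.0, 28.0], [482.0, 91.0]]
near [(np.float64(595.0), np.int64(370)), (np.float64(589.0), np.int64(155)), (np.float64(591.0), np.int64(97)), (np.float64(588.0), np.int64(120)), (np.float64(473.0), np.int64(128)), (np.float64(483.0), np.int64(123)), (np.float64(456.0), np.int64(165))]
green [223, 227, 11, 13, 115] [ 0.5783 -0.1729  0.0896] [ 0.569 -0.182  0.08 ] [ 0.585 -0.165  0.099]
green [213, 252, 17, 8, 74] [ 0.609  -0.1814  0.0561] [ 0.604 -0.198  0.052] [ 0.614 -0.166  0.06 ]
side0 crate rim 1106
((602.8087768554688, -95.76065063476562), (322.39215087890625, 319.0033874511719), 78.47209167480469) [[414.0, -222.0], [727.0, -286.0], [791.0, 30.0], [479.0, 94.0]]
near [(np.float64(587.0), np.int64(137)), (np.float64(584.0), np.int64(110)), (np.float64(583.0), np.int64(63)), (np.float64(584.0), np.int64(74)), (np.float64(583.0), np.int64(55)), (np.float64(582.0), np.int64(72)), (np.float64(451.0), np.int64(73))]
green [362, 188, 9, 9, 56] [ 0.5633 -0.1725  0.0945] [ 0.556 -0.182  0.087] [ 0.571 -0.162  0.099]
wrist1 crate rim 9816
((606.0711669921875, -97.537109375), (320.2161560058594, 304.25897216796875), 78.40489196777344) [[425.0, -224.0], [723.0, -285.0], [787.0, 29.0], [489.0, 90.0]]
near [(np.float64(594.0), np.int64(2405)), (np.float64(586.0), np.int64(503)), (np.float64(586.0), np.int64(468)), (np.float64(586.0), np.int64(426)), (np.float64(466.0), np.int64(570)), (np.float64(481.0), np.int64(497)), (np.float64(586.0), np.int64(411))]
green [307, 174, 36, 6, 191] [ 0.6068 -0.1823  0.0562] [ 0.603 -0.198  0.053] [ 0.611 -0.168  0.06 ]
green [311, 208, 26, 34, 762] [ 0.5713 -0.1754  0.0917] [ 0.557 -0.186  0.081] [ 0.583 -0.165  0.099]
```

View pics/wrist1.png

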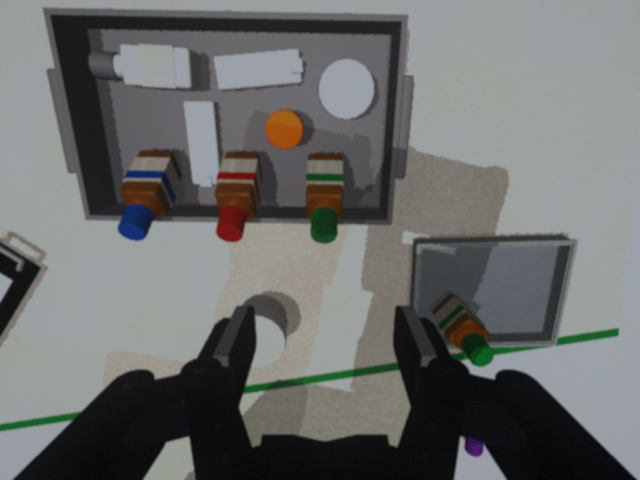

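The wrist view shows green's cap at (323,225) over the near wall and the orange pot at (285,128), with clear room on both sides of the cap. Two views agree on the cap centre: about (0.570, -0.174, 0.085). Next I descend and check the white pot's clearance.

step_arm(rows=[[0.4,-0.23,-0.02,0.9,0.2],[0.4,0,0,0.9,0],[0.4,0,0,0.9,0],[0.4,0,0,0.7,0],[0.4,0,0,0.3,0]])

```text
time_s: 4.2
eef_pos: [0.5662, -0.1738, 0.0693]
orientation: [-3.141, 0.003, -0.204]
wrist_force: [0.2, 0.3, 0.2]
width: 0.06
grasp_force: 0.0
```

Run:
```python
from h import *
z=np.load("wrist1.npz"); C=cloud(z["d"],z["K"],z["T"]); yaw=-.202; ex=np.array([np.cos(yaw),np.sin(yaw)]); ey=np.array([-ex[1],ex[0]])
z2=np.load("scene0.npz"); C2=cloud(z2["d"],z2["K"],z2["T"])
for nm,c in (("w",C),("s",C2)):
    P=c.reshape(-1,3); P=P[(P[:,2]>.05)&(P[:,2]<.066)]; s=P[:,:2]@ex; t=P[:,:2]@ey
    m=(s>.40)&(s<.57)&(t>-.1)&(t<.1); print(nm,m.sum(),np.percentile(s[m],[2,98]).round(3),np.percentile(t[m],[2,98]).round(3))
p,d,K,T=cam("wrist"); np.savez("wrist2.npz",p=p,d=d,K=K,T=T); cv2.imwrite("pics/wrist2.png",p[:,:,::-1])
o=bot.observe(); q=o["eef_pos"]; print(q,o["orientation"],q[:2]@ex,q[:2]@ey)
```

```text
w 1386 [0.42  0.483] [-0.016  0.017]
s 496 [0.424 0.486] [-0.014  0.048]
[ 0.56608637 -0.17372682  0.06880871] [-3.14085602  0.00386332 -0.20389501] 0.5894309481864409 -0.05662110544812585
```

View pics/wrist2.png

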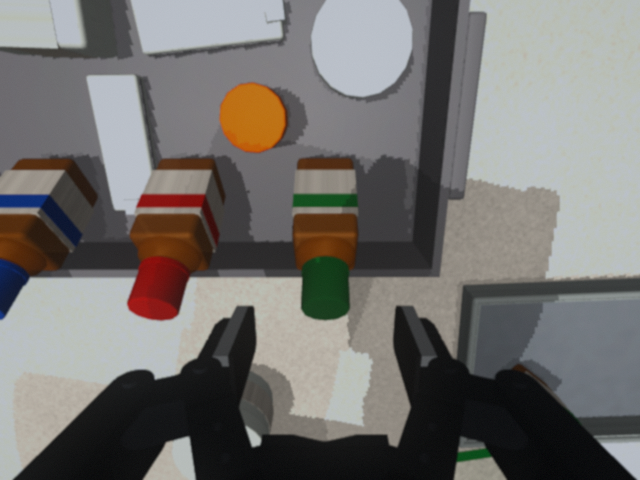

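The cap (325,290) is centred between the fingertips. I check its 3D position once more before closing.

Run:
```python
from h import *
z=np.load("wrist2.npz"); p,d,K,T=z["p"],z["d"],z["K"],z["T"]; C=cloud(d,K,T); hsv=cv2.cvtColor(p,cv2.COLOR_RGB2HSV)
yaw=-.203; R=np.array([[np.cos(yaw),np.sin(yaw)],[-np.sin(yaw),np.cos(yaw)]])
g=(hsv[...,0]>45)&(hsv[...,0]<85)&(hsv[...,1]>110)&(d>0); g[:255]=0; g[:,:290]=0; g[330:]=0; g[:,360:]=0
P=C[g]; S=np.c_[P[:,:2]@R.T,P[:,2]]; print(len(P),np.percentile(S,[2,50,98],axis=0).round(4).tolist())
# axial coords
a=np.array([-.5446,.8387]); n=np.array([.8387,.5446]); ax=S[:,[0,2]]@a; nn=S[:,[0,2]]@n
e,m=np.percentile(ax,98),np.percentile(nn,98); c=a*(e-.012)+n*(m-.012); print("cap centre s,z",c)
for X in [[*(R.T@[.5894,-.0566]),.0688],[*(R.T@[.5894,-.0566]),.0878]]:
    q=np.linalg.inv(T)@np.r_[X,1]; print((K@q[:3]/q[2])[:2].round())
```

```text
2554 [[0.5803, -0.0672, 0.0804], [0.5974, -0.0568, 0.0924], [0.6072, -0.0464, 0.0995]]
cap centre s,z [0.59229956 0.0846489 ]
[325. 280.]
[325. 297.]
```

step_arm(rows=[[-1,0,0,0,0],[-1,0,0,0,0],[-1,0,0,0,0],[-1,0,0,0,0],[-1,0,0,0,0]])

```text
time_s: 4.75
eef_pos: [0.5674, -0.1742, 0.0724]
orientation: [3.141, -0.001, -0.205]
wrist_force: [-0.1, 0.3, 0.4]
width: -0.0003
grasp_force: 0.0
```

step_arm(rows=[[-1,0,0,-0.3,0],[-1,0,0,-0.5,0],[-1,0,0,-0.6,0],[-1,0,0,-0.5,0],[-1,0,0,-0.3,0]])

```text
time_s: 5.25
eef_pos: [0.5676, -0.1743, 0.1622]
orientation: [3.141, -0.003, -0.205]
wrist_force: [0.4, -0.6, 0.4]
width: 0.0003
grasp_force: 0.0
```

Run:
```python
from h import *
p,d,K,T=cam("wrist"); np.savez("wrist3.npz",p=p,d=d,K=K,T=T); cv2.imwrite("pics/wrist3.png",p[:,:,::-1])
```

```text
(no output)
```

View pics/wrist3.png

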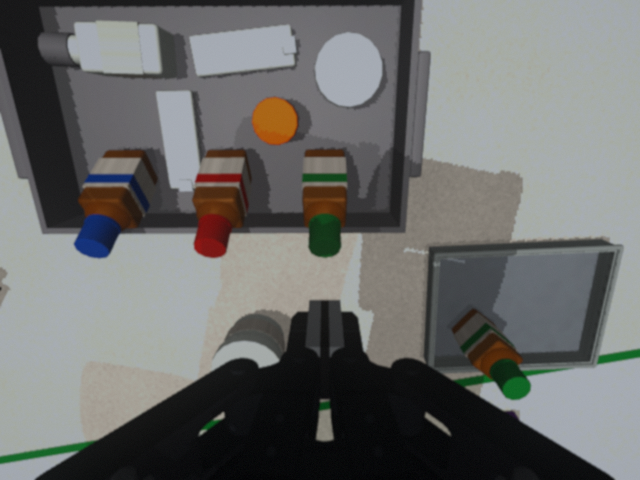

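Run:
```python
from h import *
z=np.load("wrist3.npz"); d,K=z["d"],z["K"]; Tt=np.array(bot.camera_model("wrist")["T_tool_cam"]); C=cloud(d,K,Tt)
print(Tt.round(4).tolist())
for v in range(270,480,10): print(v,[C[v,u].round(3).tolist() for u in (312,336)],d[v,318].round(3), z["p"][v,312])
```

```text
[[0.0008, -0.9455, -0.3256, 0.0833], [1.0, 0.0008, -0.0, 0.0004], [0.0003, -0.3256, 0.9455, -0.1806], [0.0, 0.0, 0.0, 1.0]]
270 [[-0.062, -0.012, 0.161], [-0.063, 0.012, 0.162]] 0.37 [167 163 152]
280 [[-0.073, -0.012, 0.16], [-0.074, 0.012, 0.161]] 0.374 [166 161 150]
290 [[-0.085, -0.012, 0.161], [-0.085, 0.013, 0.161]] 0.378 [167 163 153]
300 [[0.01, -0.005, -0.042], [0.01, 0.005, -0.042]] 0.154 [98 96 92]
310 [[0.01, -0.005, -0.051], [0.011, 0.005, -0.051]] 0.147 [53 53 53]
320 [[0.01, -0.004, -0.058], [0.01, 0.005, -0.058]] 0.14 [53 52 54]
330 [[0.011, -0.004, -0.066], [0.011, 0.005, -0.066]] 0.133 [50 52 52]
340 [[0.011, -0.004, -0.073], [0.011, 0.004, -0.072]] 0.127 [49 50 52]
350 [[0.011, -0.004, -0.079], [0.011, 0.004, -0.079]] 0.123 [28 29 31]
360 [[0.012, -0.003, -0.085], [0.012, 0.004, -0.085]] 0.115 [16 17 18]
370 [[0.012, -0.003, -0.089], [0.012, 0.004, -0.09]] 0.116 [14 13 13]
380 [[0.012, -0.003, -0.094], [0.011, 0.004, -0.093]] 0.116 [11 12 13]
390 [[0.012, -0.003, -0.099], [0.011, 0.004, -0.097]] 0.117 [11 11 12]
400 [[0.01, -0.003, -0.099], [0.008, 0.004, -0.098]] 0.119 [ 8 10 10]
410 [[-0.006, -0.004, -0.087], [-0.006, 0.004, -0.087]] 0.121 [10 11 13]
420 [[-0.008, -0.004, -0.089], [-0.008, 0.004, -0.089]] 0.121 [ 7  9 10]
430 [[-0.008, -0.003, -0.093], [-0.008, 0.004, -0.092]] 0.438 [9 9 9]
440 [[0.01, -0.003, -0.113], [0.009, 0.003, -0.112]] 0.087 [7 6 8]
450 [[0.011, -0.002, -0.117], [0.011, 0.003, -0.116]] 0.084 [11  9 10]
460 [[0.01, -0.002, -0.119], [0.01, 0.003, -0.119]] 0.082 [10 10 10]
470 [[0.01, -0.002, -0.121], [0.011, 0.003, -0.122]] 0.08 [ 9 10  9]
```

The depth image shows the fingertips end about 40 mm short of the reported TCP (tool z ≈ -0.041), so they closed just above the cap. Nothing was disturbed. I re-open and descend with that offset.

step_arm(rows=[[0.4,0,0,0,0],[0.4,-0.03,0,0.3,0],[0.4,0,0,0.5,0],[0.4,0,0,0.5,0],[0.4,0,0,0.5,0]])

```text
time_s: 5.8
eef_pos: [0.565, -0.1735, 0.085]
orientation: [-3.141, 0.002, -0.205]
wrist_force: [1.1, -1.0, 0.2]
width: 0.0594
grasp_force: 0.0
```

step_arm(rows=[[0.4,0,0,0.5,0],[0.4,0,0,0.4,0],[0.4,0,0,0.3,0],[0.4,0,0,0.2,0],[0.4,0,0,0,0]])

```text
time_s: 6.3
eef_pos: [0.5653, -0.1736, 0.0302]
orientation: [-3.141, 0.002, -0.205]
wrist_force: [-0.4, -0.9, -0.4]
width: 0.0598
grasp_force: 0.0
```

Run:
```python
from h import *
p,d,K,T=cam("wrist"); np.savez("wrist4.npz",p=p,d=d,K=K,T=T); cv2.imwrite("pics/wrist4.png",p[:,:,::-1]); Tt=np.array(bot.camera_model("wrist")["T_tool_cam"]); C=cloud(d,K,Tt)
f=(d>0)&(abs(C[...,0])<.016)&(abs(C[...,1])>.025)&(abs(C[...,1])<.05)&(C[...,2]>-.09)&(C[...,2]<.0)
print("finger tip z max",np.percentile(C[f][:,2],[90,97,99.5]).round(4)); o=bot.observe(); print(o["eef_pos"],o["wrist_force"])
```

```text
finger tip z max [-0.0134 -0.0042 -0.0007]
[ 0.56574201 -0.1737912   0.0311682 ] [-0.77328284 -0.83404211  0.35879012]
```

View pics/wrist4.png

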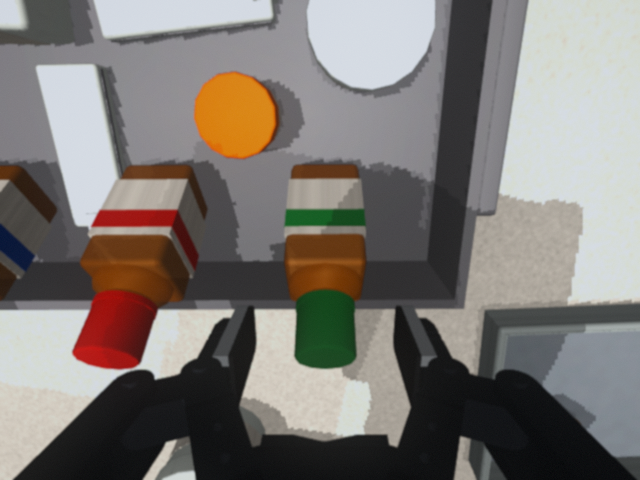

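The cap (325,330) now sits between the pads (tips at row ~308). Closing.

step_arm(rows=[[-1,0,0,0,0],[-1,0,0,0,0],[-1,0,0,0,0],[-1,0,0,0,0],[-1,0,0,0,0]])

```text
time_s: 6.85
eef_pos: [0.5662, -0.174, 0.0323]
orientation: [3.141, -0.001, -0.205]
wrist_force: [-0.9, 0.7, 6.0]
width: 0.0224
grasp_force: 58.5
```

step_arm(rows=[[-1,0,0,-0.15,0],[-1,0,0,-0.4,0],[-1,0,0,-0.5,0],[-1,0,0,-0.6,0],[-1,0,0,-0.5,0]])

```text
time_s: 7.35
eef_pos: [0.5659, -0.1738, 0.119]
orientation: [3.141, -0.0, -0.205]
wrist_force: [0.0, 0.6, -1.9]
width: 0.022
grasp_force: 58.8
```

Run:
```python
from h import *
p,d,K,T=cam("wrist"); np.savez("wrist5.npz",p=p,d=d,K=K,T=T); cv2.imwrite("pics/wrist5.png",p[:,:,::-1]); Tt=np.array(bot.camera_model("wrist")["T_tool_cam"]); C=cloud(d,K,Tt)
f=(d>0)&(abs(C[...,0]-.03)<.06)&(abs(C[...,1])<.022)&(C[...,2]>-.09)&(C[...,2]<.06)
hsv=cv2.cvtColor(p,cv2.COLOR_RGB2HSV)
print(np.percentile(C[f],[2,50,98],axis=0).round(3).tolist())
g=f&(hsv[...,1]>110)&(hsv[...,0]>45)&(hsv[...,0]<85); v,u=np.nonzero(g)
for a in range(v.min(),v.max(),8): 
    m=(v>=a)&(v<a+2)
    if m.sum(): print(a,C[v[m],u[m]].mean(0).round(4),m.sum())
o=bot.observe(); print(o["eef_pos"],o["wrist_force"],o["width"],o["grasp_force"])
```

```text
[[-0.008, -0.02, -0.088], [0.016, 0.0, -0.045], [0.058, 0.02, 0.004]]
211 [ 0.0435  0.0005 -0.0202] 151
219 [ 0.0409  0.0004 -0.0243] 155
291 [ 0.0179  0.0004 -0.0493] 63
299 [ 0.0149  0.0004 -0.0503] 108
307 [ 0.0129  0.0005 -0.0532] 106
315 [ 0.011   0.0005 -0.0561] 107
323 [ 0.0092  0.0004 -0.0589] 110
331 [ 0.0074  0.0004 -0.0616] 113
339 [ 0.0057  0.0005 -0.0643] 116
347 [ 0.0032  0.0005 -0.0658] 116
355 [-0.0028  0.0004 -0.0623] 117
363 [-0.01    0.0005 -0.0577] 62
[ 0.56712558 -0.17431538  0.12198028] [1.29249989 0.40007761 1.85362585] 0.021812453218476077 58.786336183547974
```

View pics/wrist5.png

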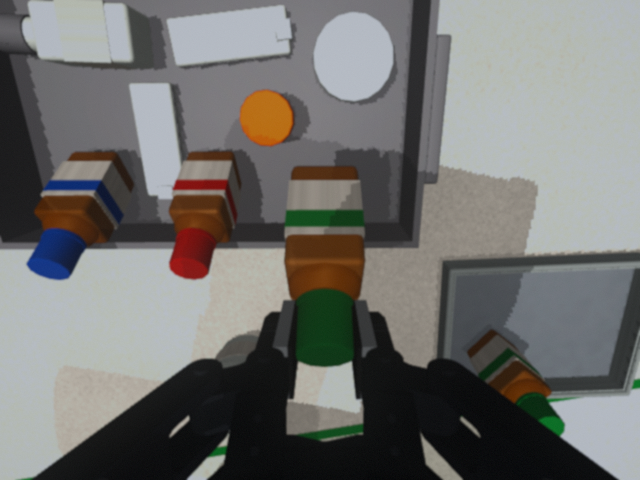

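The bottle is held by the cap, still leaning 33° (green band at (325,217)). The tool can't tilt, so I'll carry it outside the crate's fixed near wall, put the base against that wall and move the hand forward. That pivots it upright in the grip until it lies flush.

step_arm(rows=[[-1,-0.4,0,0,0],[-1,-0.6,0,0,0],[-1,-0.6,0,0.1,0],[-1,-0.4,0,0.3,0],[-1,0,0,0.5,0]])

```text
time_s: 7.9
eef_pos: [0.4862, -0.1572, 0.0821]
orientation: [3.141, -0.001, -0.205]
wrist_force: [0.3, -0.1, -2.4]
width: 0.0224
grasp_force: 58.8
```

step_arm(rows=[[-1,0,0,0.5,0],[-1,0,0,0.3,0],[-1,0,0,0.17,0],[-1,0,0,0,0],[-1,0,0,0,0]])

```text
time_s: 8.4
eef_pos: [0.4879, -0.1577, 0.0432]
orientation: [3.141, -0.0, -0.205]
wrist_force: [-0.3, -0.4, -2.1]
width: 0.0223
grasp_force: 58.8
```

step_arm(rows=[[-1,0.2,0,0,0],[-1,0.2,0,0,0],[-1,0.1,0,0,0],[-1,0.05,0,0,0]])

```text
time_s: 8.8
eef_pos: [0.507, -0.1612, 0.0429]
orientation: [-3.141, 0.007, -0.205]
wrist_force: [-17.8, 2.6, 9.1]
width: 0.0223
grasp_force: 59.8
```

step_arm(rows=[[-1,0.1,0,0,0],[-1,0.1,0,0,0],[-1,0.1,0,0,0]])

```text
time_s: 9.1
eef_pos: [0.5198, -0.164, 0.043]
orientation: [-3.141, 0.004, -0.205]
wrist_force: [-10.4, 1.9, 4.5]
width: 0.022
grasp_force: 60.0
```

It yields at 10–18 N, so the bottle is pivoting. I check the angle with the wrist camera depth.

```bash
cat > ang.py <<'E'
from h import *
p,d,K,T=cam("wrist"); Tt=np.array(bot.camera_model("wrist")["T_tool_cam"]); C=cloud(d,K,Tt); hsv=cv2.cvtColor(p,cv2.COLOR_RGB2HSV)
cv2.imwrite("pics/ang%d.png"%(bot.observe()["time_s"]*100),p[:,:,::-1])
g=(d>0)&(hsv[...,1]>100)&(hsv[...,0]>45)&(hsv[...,0]<85)&(abs(C[...,1])<.02)&(abs(C[...,0])<.06)&(C[...,2]<.06)
v,u=np.nonzero(g)
for a in range(v.min(),v.max(),8):
    m=(v>=a)&(v<a+2)
    if m.sum()>10: print(a,C[v[m],u[m]].mean(0).round(4),m.sum())
o=bot.observe(); print(o["time_s"],o["eef_pos"],o["wrist_force"])
E
python3 ang.py
```

```text
230 [ 0.0322  0.001  -0.0125] 132
238 [ 0.03    0.     -0.0182] 144
302 [ 0.0121  0.0003 -0.0476] 84
310 [ 0.0098  0.0006 -0.05  ] 107
318 [ 0.0084  0.0005 -0.0539] 107
326 [ 0.007   0.0006 -0.0576] 108
334 [ 0.0058  0.0005 -0.0612] 112
342 [ 0.0044  0.0005 -0.0644] 115
350 [ 0.0017  0.0005 -0.0654] 116
358 [-0.003   0.0005 -0.0639] 120
366 [-0.0081  0.0006 -0.062 ] 108
374 [-0.0134  0.0004 -0.06  ] 53
9.15 [ 0.52056085 -0.16409397  0.04297768] [-5.63928956  4.05294056 -0.37286679]
```

step_arm(rows=[[-1,0.13,0,0,0],[-1,0.13,0,0,0],[-1,0.13,0,0,0],[-1,0.13,0,0,0],[-1,0.1,0,0,0]])

```text
time_s: 9.65
eef_pos: [0.5447, -0.1692, 0.043]
orientation: [-3.141, 0.003, -0.205]
wrist_force: [-5.8, 3.3, 0.8]
width: 0.0221
grasp_force: 62.2
```

```bash
python3 ang.py
```

```text
259 [ 0.0156  0.0032 -0.0087] 91
315 [ 0.0056  0.0006 -0.0468] 81
323 [ 0.0043  0.0007 -0.0509] 106
331 [ 0.0039  0.0006 -0.0562] 105
339 [ 0.0035  0.0006 -0.0611] 109
347 [ 0.0024  0.0005 -0.0647] 114
355 [-0.0004  0.0005 -0.0657] 115
363 [-0.0041  0.0005 -0.0654] 119
371 [-0.008   0.0004 -0.0651] 119
379 [-0.0119  0.0005 -0.0648] 98
387 [-0.0159  0.0004 -0.0645] 51
9.7 [ 0.54521071 -0.16928245  0.04301732] [-5.24224508  2.31130071 -0.14442822]
```

step_arm(rows=[[-1,0.1,0,0,0],[-1,0.08,0,0,0],[-1,0,0,0,0]])

```text
time_s: 10.0
eef_pos: [0.5521, -0.1707, 0.0429]
orientation: [-3.141, 0.002, -0.205]
wrist_force: [-4.5, 2.0, 0.8]
width: 0.0223
grasp_force: 63.2
```

```bash
python3 ang.py | tail -7
```

```text
345 [ 0.0025  0.0005 -0.0635] 112
353 [ 0.0005  0.0005 -0.0656] 116
361 [-0.0029  0.0006 -0.0659] 119
369 [-0.0064  0.0005 -0.066 ] 120
377 [-0.0101  0.0005 -0.0659] 110
385 [-0.0139  0.0005 -0.0659] 83
10.05 [ 0.5520537  -0.170674    0.04287494] [-3.7133888   2.88652396  0.26762429]
```

The cap's top face is now level, so the bottle is upright. I measure the caddy from the saved clouds while the clock stands.

Run:
```python
from h import *
for n in ["scene0","side0"]:
    z=np.load(n+".npz"); p,d=z["p"],z["d"]; C=cloud(d,z["K"],z["T"]); hsv=cv2.cvtColor(p,cv2.COLOR_RGB2HSV); X,Y,Z=C[...,0],C[...,1],C[...,2]
    reg=(d>0)&(X>.4)&(X<.65)&(Y>.13)&(Y<.42)
    m=reg&(Z>.030)&(Z<.041)&(hsv[...,2]<75); m=m&(cv2.morphologyEx(m.astype(np.uint8),cv2.MORPH_OPEN,np.ones((3,3)))>0)
    P=C[m][:,:2].astype(np.float32)*1000; r=cv2.minAreaRect(P); print(n,len(P),r,np.round(cv2.boxPoints(r)).tolist())
    w=reg&(hsv[...,1]<60)&(hsv[...,2]>110)&(Z>.004)&(Z<.03); k,l,s,c=cv2.connectedComponentsWithStats(w.astype(np.uint8))
    for i in range(1,k):
        if s[i,4]>30: Q=C[l==i]; print("white",s[i].tolist(),Q.mean(0).round(4),np.percentile(Q[:,2],[10,50,90]).round(4))
    b=reg&(Z>.03); 
    for lo,hi,nm in ((100,130,"blue"),(0,6,"red")):
        g=reg&(Z>.095)&(Z<.12)&(hsv[...,0]>=lo)&(hsv[...,0]<=hi)&(hsv[...,1]>110); Q=C[g]; print(nm,g.sum(),Q.mean(0).round(4))
```

```text
scene0 540 ((518.029296875, 262.0547180175781), (63.57117462158203, 199.5569610595703), 39.78270721435547) [[430.0, 318.0], [557.0, 165.0], [606.0, 206.0], [479.0, 359.0]]
white [412, 268, 23, 14, 186] [0.5459 0.2142 0.0141] [0.0125 0.0141 0.0157]
blue 88 [0.5205 0.259  0.1006]
red 89 [0.4752 0.3093 0.1004]
side0 177 ((513.157958984375, 262.2474670410156), (56.89739990234375, 198.87100219726562), 40.8183708190918) [[427.0, 319.0], [557.0, 168.0], [600.0, 206.0], [470.0, 356.0]]
white [241, 281, 16, 5, 38] [0.5956 0.1808 0.0257] [0.023  0.0273 0.0296]
white [239, 294, 21, 18, 237] [0.5612 0.2027 0.0145] [0.0118 0.0145 0.0173]
white [226, 357, 19, 5, 38] [0.4667 0.3261 0.0223] [0.0068 0.0261 0.0292]
white [220, 367, 25, 10, 76] [0.4443 0.3471 0.0254] [0.0228 0.0274 0.0289]
blue 95 [0.5141 0.2618 0.1009]
red 114 [0.4684 0.3121 0.1012]
```

step_arm(rows=[[-1,-0.25,0,0,0],[-1,-0.1,0,-0.5,0],[-1,0,0,-0.9,0],[-1,0,0,-0.9,0],[-1,0,0,-0.9,0]])

```text
time_s: 10.55
eef_pos: [0.5385, -0.1683, 0.1725]
orientation: [3.141, -0.002, -0.205]
wrist_force: [0.2, 0.3, -0.8]
width: 0.0217
grasp_force: 63.0
```

Both views agree on the caddy centre (0.517, 0.262) and its 40° yaw. The empty bay is at about (0.558, 0.213), with the plate top near z 14 mm. I carry the bottle there.

step_arm(rows=[[-1,-0.1,-0.6,0,0],[-1,-0.13,-0.95,0,0],[-1,-0.13,-0.95,0,0],[-1,-0.13,-0.95,0,0],[-1,-0.13,-0.95,0,0]])

```text
time_s: 11.05
eef_pos: [0.5502, 0.0105, 0.1713]
orientation: [-3.141, -0.002, -0.205]
wrist_force: [0.9, -0.2, -1.9]
width: 0.022
grasp_force: 63.1
```

step_arm(rows=[[-1,-0.13,-0.95,0,0],[-1,-0.13,-0.95,0,0],[-1,-0.13,-0.95,0,0],[-1,-0.13,-0.95,0,0],[-1,-0.13,-0.95,0,0]])

```text
time_s: 11.55
eef_pos: [0.5634, 0.202, 0.1712]
orientation: [-3.141, -0.002, -0.205]
wrist_force: [1.3, -0.2, -0.5]
width: 0.0223
grasp_force: 63.1
```

step_arm(rows=[[-1,-0.05,-0.46,0,0],[-1,0,0,0,-1],[-1,0,0,0,-1],[-1,0,0,0,-1],[-1,0,0,0,-1]])

```text
time_s: 12.05
eef_pos: [0.5653, 0.2184, 0.171]
orientation: [3.141, -0.001, 0.147]
wrist_force: [0.4, 0.6, -0.5]
width: 0.0221
grasp_force: 63.1
```

step_arm(rows=[[-1,0,0,0,-1],[-1,0,0,0,-1],[-1,0,0,0,-1],[-1,0,0,0,-1],[-1,0,0,0,-1]])

```text
time_s: 12.55
eef_pos: [0.5653, 0.2183, 0.171]
orientation: [3.141, -0.001, 0.584]
wrist_force: [0.2, -0.4, -0.8]
width: 0.0222
grasp_force: 63.1
```

step_arm(rows=[[-1,0,0,0,-1],[-1,0,0,0,-0.4],[-1,0,0,0,0],[-1,0,0,0,0]])

```text
time_s: 12.95
eef_pos: [0.5652, 0.2185, 0.1709]
orientation: [3.141, -0.0, 0.701]
wrist_force: [0.8, 0.5, -2.4]
width: 0.0221
grasp_force: 63.1
```

```bash
python3 ang.py
python3 - <<'E'
from h import *
Tt=np.array(bot.camera_model("wrist")["T_tool_cam"])
for n in ("scene","side","wrist"):
    p,d,K,T=cam(n); np.savez(n+"6.npz",p=p,d=d,K=K,T=T); cv2.imwrite(f"pics/{n}6.png",p[:,:,::-1]); C=cloud(d,K,T)
    hsv=cv2.cvtColor(p,cv2.COLOR_RGB2HSV); X,Y,Z=C[...,0],C[...,1],C[...,2]
    m=(d>0)&(X>.4)&(X<.65)&(Y>.13)&(Y<.42)&(Z>.030)&(Z<.041)&(hsv[...,2]<75); m=m&(cv2.morphologyEx(m.astype(np.uint8),cv2.MORPH_OPEN,np.ones((3,3)))>0)
    P=C[m][:,:2].astype(np.float32)*1000
    if len(P)>5: r=cv2.minAreaRect(P); print(n,len(P),r,np.round(cv2.boxPoints(r)).tolist())
    b=(d>0)&(abs(X-.558)<.04)&(abs(Y-.213)<.04)&(Z>.135)&(Z<.21)&(hsv[...,1]>90); Q=C[b]; print("bottle",b.sum(),Q.mean(0).round(3),np.percentile(Q,[3,97],axis=0).round(3).tolist())
E
```

```text
264 [ 0.0119 -0.0007 -0.0068] 67
312 [ 0.0056 -0.0004 -0.0446] 23
320 [ 0.0038 -0.0002 -0.0478] 85
328 [ 0.0029 -0.     -0.0525] 107
336 [ 0.0027 -0.0002 -0.0578] 109
344 [ 0.0025 -0.0001 -0.0629] 112
352 [ 0.0007 -0.0001 -0.0654] 115
360 [-0.0024 -0.0001 -0.0659] 120
368 [-0.0059 -0.0003 -0.0661] 121
376 [-0.0093 -0.     -0.0664] 119
384 [-0.0133  0.0001 -0.066 ] 90
392 [-0.0172 -0.0003 -0.0657] 28
440 [ 0.0099  0.001  -0.1131] 23
13.0 [0.56521152 0.21861874 0.17094881] [-0.62612777 -0.20819694 -0.7337111 ]
scene 515 ((518.0035400390625, 260.7276611328125), (63.759422302246094, 197.73536682128906), 40.41134262084961) [[430.0, 315.0], [558.0, 165.0], [606.0, 206.0], [478.0, 357.0]]
bottle 459 [0.575 0.215 0.184] [[0.563, 0.194, 0.146], [0.586, 0.235, 0.208]]
side 51 ((473.5699157714844, 281.2427673339844), (42.76316452026367, 136.34104919433594), 19.1058349609375) [[431.0, 339.0], [476.0, 210.0], [516.0, 224.0], [471.0, 353.0]]
bottle 161 [0.549 0.221 0.197] [[0.539, 0.201, 0.15], [0.56, 0.235, 0.209]]
wrist 2804 ((515.1262817382812, 262.4347839355469), (60.440704345703125, 196.23753356933594), 40.713600158691406) [[428.0, 317.0], [556.0, 168.0], [602.0, 208.0], [474.0, 357.0]]
bottle 2752 [0.572 0.225 0.196] [[0.562, 0.213, 0.151], [0.583, 0.237, 0.21]]
```

Run:
```python
from h import *
ex=np.array([np.cos(.703),np.sin(.703)]); ey=np.array([-ex[1],ex[0]])
for n in ("scene6","side6","wrist6"):
    z=np.load(n+".npz"); p,d=z["p"],z["d"]; C=cloud(d,z["K"],z["T"]); S=np.c_[C.reshape(-1,3)[:,:2]-[.558,.213],C.reshape(-1,3)[:,2]]; a=S[:,:2]@ex; b=S[:,:2]@ey; h=S[:,2]
    k=(d.ravel()>0)&(abs(a)<.045)&(abs(b)<.03)&(h>.125)&(h<.225)
    for h0 in np.arange(.13,.22,.01):
        m=k&(h>h0)&(h<h0+.01)
        if m.sum()>8: print(n,h0.round(2),m.sum(),"a",np.percentile(a[m],[5,50,95]).round(4),"b",np.percentile(b[m],[5,50,95]).round(4))
```

```text
scene6 0.14 75 a [-0.0063  0.0195  0.0218] b [-0.0198 -0.0173  0.0103]
scene6 0.15 119 a [-0.007   0.02    0.0229] b [-0.0207 -0.0174  0.0104]
scene6 0.16 132 a [-0.0095  0.0198  0.0226] b [-0.021  -0.0183  0.0112]
scene6 0.17 140 a [-0.0102  0.02    0.0226] b [-0.021  -0.0179  0.012 ]
scene6 0.18 141 a [-0.0092  0.0194  0.0223] b [-0.0208 -0.0176  0.0105]
scene6 0.19 135 a [-0.009   0.0184  0.0215] b [-0.0201 -0.0172  0.0101]
scene6 0.2 141 a [-0.0079  0.0158  0.0208] b [-0.0194 -0.0121  0.0101]
scene6 0.21 104 a [0.0067 0.0153 0.0207] b [-0.0253 -0.0026  0.0139]
side6 0.14 38 a [-0.0123 -0.0024  0.0185] b [-0.0075  0.0153  0.018 ]
side6 0.15 66 a [-0.0128  0.0011  0.0197] b [-0.0026  0.0163  0.0182]
side6 0.16 80 a [-0.0132  0.0004  0.0192] b [-0.0101  0.016   0.0181]
side6 0.17 68 a [-0.0135  0.      0.0189] b [-0.0071  0.0163  0.0186]
side6 0.18 88 a [-0.014  -0.0015  0.0191] b [-0.0105  0.0161  0.0192]
side6 0.19 81 a [-0.0138  0.0002  0.0178] b [-0.0001  0.0161  0.0183]
side6 0.2 99 a [-0.0136 -0.0081  0.0141] b [-0.0128  0.012   0.0176]
side6 0.21 47 a [-0.0092 -0.0026  0.0181] b [0.0014 0.0109 0.0225]
wrist6 0.14 172 a [0.0207 0.0213 0.0217] b [-0.0146 -0.0007  0.0144]
wrist6 0.15 337 a [0.0209 0.0213 0.0218] b [-0.015  -0.0003  0.0145]
wrist6 0.16 444 a [0.0207 0.0212 0.0216] b [-0.0159 -0.0001  0.0153]
wrist6 0.17 475 a [0.0206 0.021  0.0215] b [-0.0159 -0.0003  0.0153]
wrist6 0.18 701 a [0.0197 0.0207 0.0213] b [-0.0165 -0.0003  0.0157]
wrist6 0.19 655 a [0.0192 0.02   0.0206] b [-0.015  -0.0003  0.0146]
wrist6 0.2 1523 a [0.012  0.0173 0.02  ] b [-0.0138  0.0002  0.0137]
wrist6 0.21 1211 a [0.0089 0.0143 0.0199] b [-0.0195 -0.0003  0.0193]
```

Run:
```python
import cv2,numpy as np
a=cv2.imread("pics/scene6.png")[120:300,340:520]; b=cv2.imread("pics/side6.png")[200:380,150:330]
cv2.imwrite("pics/both6.png",np.hstack([cv2.resize(x,(400,400),interpolation=cv2.INTER_CUBIC) for x in (a,b)]))
```

```text
(no output)
```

View pics/both6.png

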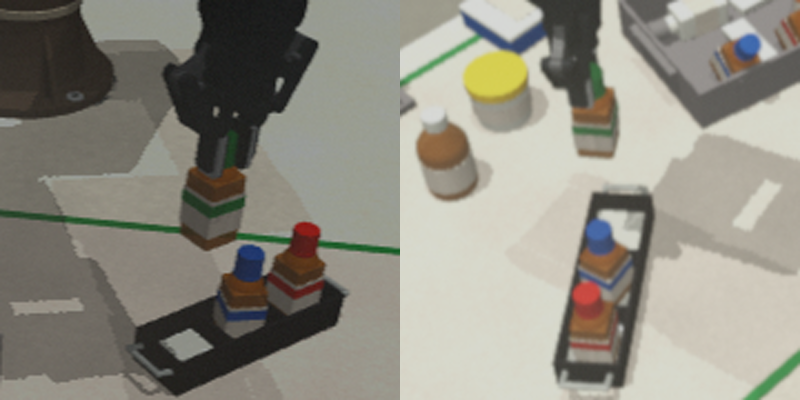

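The bottle hangs plumb (body face vertical within about 1°) over the white plate (188,345 in the left crop). The base sits about 3.5 mm off along caddy x, so I correct that and descend to just above the plate.

step_arm(rows=[[-1,-0.09,0,0.4,0],[-1,0,0,0.8,0],[-1,0,0,0.8,0],[-1,0,0,0.6,0],[-1,0,0,0.3,0]])

```text
time_s: 13.65
eef_pos: [0.5616, 0.2164, 0.0529]
orientation: [-3.141, 0.002, 0.702]
wrist_force: [-0.4, 0.7, -1.5]
width: 0.0223
grasp_force: 63.1
```

step_arm(rows=[[-1,0,0,0.05,0],[-1,0,0,0,0],[-1,0,0,0,0]])

```text
time_s: 13.95
eef_pos: [0.563, 0.2168, 0.0541]
orientation: [3.141, -0.002, 0.703]
wrist_force: [-0.1, 0.0, -1.2]
width: 0.0221
grasp_force: 63.1
```

step_arm(rows=[[-1,0,0,0.06,0],[-1,0,0,0.06,0],[-1,0,0,0.05,0],[-1,0,0,0,0]])

```text
time_s: 14.35
eef_pos: [0.5622, 0.2165, 0.0458]
orientation: [-3.142, 0.0, 0.703]
wrist_force: [-0.4, -0.5, -1.9]
width: 0.0221
grasp_force: 63.1
```

step_arm(rows=[[-1,0,0,0.03,0],[-1,0,0,0.03,0],[-1,0,0,0,0]])

```text
time_s: 14.65
eef_pos: [0.5624, 0.2166, 0.0435]
orientation: [3.142, 0.0, 0.703]
wrist_force: [0.2, 0.3, -1.4]
width: 0.022
grasp_force: 63.1
```

step_arm(rows=[[-1,0,0,0.03,0],[-1,0,0,0,0]])

```text
time_s: 14.85
eef_pos: [0.5626, 0.2167, 0.0427]
orientation: [3.141, -0.001, 0.703]
wrist_force: [-0.2, 0.1, 2.1]
width: 0.0222
grasp_force: 63.3
```

step_arm(rows=[[-1,0,0,0.03,0],[-1,0,0,0,0]])

```text
time_s: 15.05
eef_pos: [0.5628, 0.2168, 0.0417]
orientation: [3.141, -0.001, 0.703]
wrist_force: [-0.4, 1.6, 7.0]
width: 0.0221
grasp_force: 63.9
```

The plate is felt: force goes from -1.5 to +2 to +7 N at about 5 N/mm. I ease off slightly, then open just enough to clear the cap and stay away from the blue neighbour.

step_arm(rows=[[-1,0,0,-0.02,0],[-1,0,0,0,0]])

```text
time_s: 15.25
eef_pos: [0.5626, 0.2167, 0.0424]
orientation: [3.141, -0.001, 0.703]
wrist_force: [0.5, 0.4, 3.8]
width: 0.0217
grasp_force: 63.7
```

step_arm(rows=[[-0.3,0,0,0,0],[-0.15,0,0,0,0],[-0.05,0,0,0,0],[-0.05,0,0,0,0]])

```text
time_s: 15.65
eef_pos: [0.5623, 0.2165, 0.0419]
orientation: [-3.142, 0.0, 0.703]
wrist_force: [-0.9, 0.3, -0.2]
width: 0.0405
grasp_force: 0.0
```

```bash
python3 ang.py
```

```text
263 [ 0.0129 -0.0002 -0.0074] 122
311 [ 0.0071  0.0001 -0.0462] 54
319 [ 0.0057  0.0001 -0.0502] 94
327 [ 0.0049  0.0001 -0.0549] 109
335 [ 0.0048  0.     -0.0604] 113
343 [ 0.0047  0.     -0.0655] 110
351 [ 0.0022  0.     -0.0668] 114
359 [-0.0013  0.0001 -0.0669] 119
367 [-0.0048  0.0002 -0.0669] 118
375 [-0.0084  0.0001 -0.067 ] 108
383 [-0.0121  0.0001 -0.0669] 80
15.7 [0.56229081 0.21653843 0.04188255] [-0.0372509   0.90896755  0.71695824]
```

It stands flat. I retreat straight up and verify.

step_arm(rows=[[-0.05,0,0,-0.2,0],[-0.05,0,0,-0.6,0],[-0.05,0,0,-0.9,0],[-0.05,0,0,-0.9,0],[-0.05,0,0,-0.9,0]])

```text
time_s: 16.2
eef_pos: [0.5622, 0.2166, 0.1841]
orientation: [3.141, -0.0, 0.703]
wrist_force: [0.3, -0.1, 0.8]
width: 0.0405
grasp_force: 0.0
```

Run:
```python
from h import *
p,d,K,T=cam("scene"); q=cam("wrist")[0]
cv2.imwrite("pics/fin.png",np.hstack([cv2.resize(p[140:380,120:520],(420,400)),cv2.resize(q,(380,400))])[:,:,::-1]); print(bot.observe()["time_s"],bot.observe()["wrist_force"])
```

```text
16.3 [ 0.75308571  0.55849958 -0.48255388]
```

View pics/fin.png

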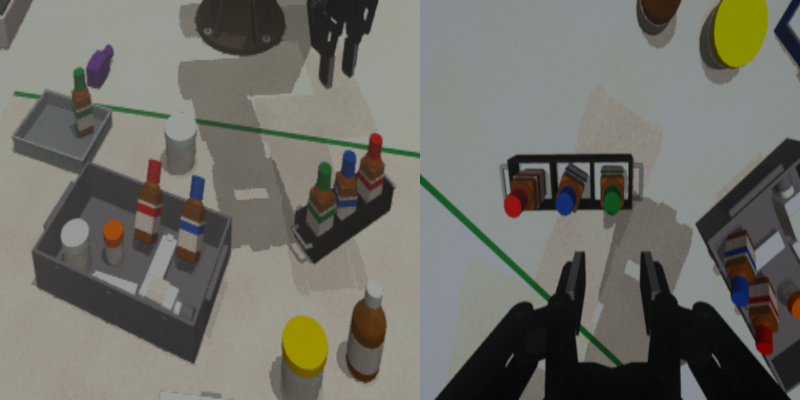

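The fresh green bottle stands upright in the caddy bay (left view 320,195). The red and blue fresh bottles and the other items in the crate are where they were. Handing in.

```bash
python3 -c "
from workcell import bot
print(bot.finish_job())"
```

```text
the job is handed in; nothing more can be done
None
```

The fresh green bottle stands upright on the height plate in the caddy's empty bay, and the job was handed in at about 16 s of the 42 s allowed. The first grasp closed on air just above the cap and moved nothing; the second held.

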